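Find the overweight tin by feel

ROBOT

A 6-joint arm with a two-finger parallel gripper is mounted at the origin on a cart in front of the work surface, level with it; the furniture and walls round the work are solid. World frame = base frame: x ahead of the robot, y to its left, z up, the work surface at z = 0. Lengths are in m, angles in degrees, forces in N, time in s.
With the tool pointing down it reaches from about 0.375 to 0.75 m from the base axis. Payload 9 kg.
Tool frame: the origin (TCP) lies where the fingers leave the gripper's body, on its centre line; the fingertips stand 73 mm ahead of it and the grasp point (between the pads) lies 54 mm ahead of it (robot.tip_reach is the distance from the TCP to the fingertips, in m); z points along the fingers, y is the direction in which the jaws open and shut (so a half turn about z gives the same grasp; the last joint's range is limited). The gripper opens to 85 mm and grips with 20 to 120 N. Pads are 22 mm wide; open, the fingers measure 114 mm over their backs; the gripper's body (76 mm by 85 mm) begins 54 mm behind the grasp point. The pads swing forward as they close: fully open they stand 13 mm farther back than shut.
Start: joints at [-80.942, 5.964, 5.575, 89.605, 0, 77.527], TCP at [0.22, -0.558, 0.304] pointing down, gripper open.
Joint ranges: [-171.21, 171.21], [-48.23, 106.86], [-62.78, 66.21], [-105.2, 120.99], [-86.42, 89.51], [-180, 180]. Speed limits (degrees/s): [127.2, 127.2, 147.25, 180, 180, 180].

INTERFACE

Orientations are given as [roll, pitch, yaw] about the fixed x, y, z axes, in that order (R = Rz(yaw) Ry(pitch) Rx(roll)).
In Python, from plant import robot gives the robot as it stands. Calls block until the motion is done:
- robot.move_pose(position, orientation): joint-space move of the TCP to a pose.
- robot.line_to(position, vel=0.15, rotation=None, guard=None): straight line of the TCP; rotation=None keeps the orientation; vel is the mean speed in m/s. With guard (N) it stops when the force on the tool has changed by that much, and returns True; else False.
- robot.goto_joints(angles): joint-space move.
- robot.set_gripper(opening): finger opening in m; the grip force is fixed at half the most; returns when the fingers have stopped.
- robot.pause(seconds).
- robot.ik(position, orientation): joint angles nearest the present ones, or None.
- robot.observe(): the state.
- robot.grab_frame(name): name is "scene" or "top"; returns the picture (480x640x3 uint8, blue, green, red); there is no depth.
- robot.get_calibration(name): a dict with "vertical_fov" (degrees; the focal length in pixels is half the picture's height over the tangent of half this angle, whatever the lens; pixels are square), "cx", "cy" (the principal point, pixels), "rvec" (rotation vector, rad) and "tvec" (3), from world to camera coordinates, as OpenCV has them. Camera axes: x right, y down, z forward; pixel columns grow to the right and rows downward; lengths in m; the calibration is good to about 2 mm. A picture is of the moment at which its call begins. get_calibration takes no time and is no camera call.
A pose or a line that the arm cannot do raises robot.IKError and nothing moves.
- robot.job_done(): hands the job in, once; it reports no verdict.
The state is a dict: "time": time; "q": joint angles; "qvel": joint speeds; "joint_torque": joint torques, N m; "tool_pos": TCP position; "tcp_rot": TCP orientation; "ft_force": force on the tool from outside, world axes, zero at the start; "torque": the same for the moment, N m; "gripper_width": finger opening in m.
Only numpy, scipy, OpenCV 4.12 (cv2) and the standard library are available. Lean on these libraries where they do the work, as an engineer would, in place of code of your own. Each camera call takes 0.05 s, during which the arm holds its last target.

TASK

Three closed tins on the weighing post look exactly alike, but one has been packed clearly heavier than the other two: find it by hefting them. Stand the two lighter tins upright in the pockets of the plywood tray, one to a pocket and set down without dropping, and finish while still holding the heaviest tin in the gripper, still and upright, its base at least 15 cm above the worktop. Leave the brass check weight among them where it is.

Things in the scene. Friction and masses are not known exactly. Their poses are not given: they have to be found in the camera images.
- tin_1_center (a point): one of three closed round metal tins that look exactly alike, 50 mm in diameter, 76 mm high, standing upright loose on the worktop. The point is at the tin's centre, half-way up (38 mm above its base); z is the tin's axis. The lid does not open. Solid filling inside, with a millimetre or two of play: two of the three tins weigh 0.15 to 0.24 kg each, the other one 0.47 to 0.60 kg; which of them is the heavy one changes every time.
- tin_2_center (a point): one of three closed round metal tins that look exactly alike, 50 mm in diameter, 76 mm high, standing upright loose on the worktop. The point is at the tin's centre, half-way up (38 mm above its base); z is the tin's axis. The lid does not open. Solid filling inside, with a millimetre or two of play: two of the three tins weigh 0.15 to 0.24 kg each, the other one 0.47 to 0.60 kg; which of them is the heavy one changes every time.
- tin_3_center (a point): one of three closed round metal tins that look exactly alike, 50 mm in diameter, 76 mm high, standing upright loose on the worktop. The point is at the tin's centre, half-way up (38 mm above its base); z is the tin's axis. The lid does not open. Solid filling inside, with a millimetre or two of play: two of the three tins weigh 0.15 to 0.24 kg each, the other one 0.47 to 0.60 kg; which of them is the heavy one changes every time.
- tin_1: the same tin as tin_1_center; origin at the centre of its base
- tin_2: the same tin as tin_2_center; origin at the centre of its base
- tin_3: the same tin as tin_3_center; origin at the centre of its base
- tray: plywood block fixed to the worktop, 320 x 96 x 22 mm, with three round pockets in a row along its x axis, 105 mm apart; origin at the centre of its underside
- tray_hole0 (a point): centre of the mouth of the tray's first (nearest the robot) round pocket: 66 mm in diameter, 15 mm deep, its floor 7 mm above the worktop, its rim 22 mm above the worktop. A tin seated in it has its centre 45 mm above the worktop.
- tray_hole1 (a point): centre of the mouth of the tray's middle round pocket: 66 mm in diameter, 15 mm deep, its floor 7 mm above the worktop, its rim 22 mm above the worktop. A tin seated in it has its centre 45 mm above the worktop.
- tray_hole2 (a point): centre of the mouth of the tray's last (farthest from the robot) round pocket: 66 mm in diameter, 15 mm deep, its floor 7 mm above the worktop, its rim 22 mm above the worktop. A tin seated in it has its centre 45 mm above the worktop.
- check_weight: small knobbed brass check weight, 30 mm in diameter, 40 mm high, loose among the tins; not to be disturbed; origin under its centre
- parcel_rest: empty bent-steel parcel stand fixed on the worktop among the tins, an obstacle: about 130 mm along x, 145 mm along y, its upright back plate 142 mm high; origin under its centre
Mind the look-alikes: they are no part of the job. Leave any blue or orange look-alike of the tin_2 alone.

How it is judged (in metres and radians):
On the way, in this order (a step that is already met when the one before it is completed fails the run):
1. a tin is lifted clear of the worktop (((height (world z) of tin_1_center above 0.068 m and contact force between the fingers and tin_1 above 1 N) or (height (world z) of tin_2_center above 0.068 m and contact force between the fingers and tin_2 above 1 N) or (height (world z) of tin_3_center above 0.068 m and contact force between the fingers and tin_3 above 1 N))), for 0.1 s.
2. a tin stands released in a pocket of the tray ((((horizontal distance between tin_1_center and tray_hole0 below 0.012 m or horizontal distance between tin_1_center and tray_hole1 below 0.012 m or horizontal distance between tin_1_center and tray_hole2 below 0.012 m) and height (world z) of tin_1_center below 0.052 m and angle between tin_1_center's own z axis and vertical below 0.12 rad and contact force between tray and tin_1 above 0.5 N and contact force between the fingers and tin_1 below 0.1 N) or ((horizontal distance between tin_2_center and tray_hole0 below 0.012 m or horizontal distance between tin_2_center and tray_hole1 below 0.012 m or horizontal distance between tin_2_center and tray_hole2 below 0.012 m) and height (world z) of tin_2_center below 0.052 m and angle between tin_2_center's own z axis and vertical below 0.12 rad and contact force between tray and tin_2 above 0.5 N and contact force between the fingers and tin_2 below 0.1 N) or ((horizontal distance between tin_3_center and tray_hole0 below 0.012 m or horizontal distance between tin_3_center and tray_hole1 below 0.012 m or horizontal distance between tin_3_center and tray_hole2 below 0.012 m) and height (world z) of tin_3_center below 0.052 m and angle between tin_3_center's own z axis and vertical below 0.12 rad and contact force between tray and tin_3 above 0.5 N and contact force between the fingers and tin_3 below 0.1 N))), for 0.1 s.
3. two tins stand released in pockets of the tray (((((horizontal distance between tin_2_center and tray_hole0 below 0.012 m or horizontal distance between tin_2_center and tray_hole1 below 0.012 m or horizontal distance between tin_2_center and tray_hole2 below 0.012 m) and height (world z) of tin_2_center below 0.052 m and angle between tin_2_center's own z axis and vertical below 0.12 rad and contact force between tray and tin_2 above 0.5 N and contact force between the fingers and tin_2 below 0.1 N) and ((horizontal distance between tin_3_center and tray_hole0 below 0.012 m or horizontal distance between tin_3_center and tray_hole1 below 0.012 m or horizontal distance between tin_3_center and tray_hole2 below 0.012 m) and height (world z) of tin_3_center below 0.052 m and angle between tin_3_center's own z axis and vertical below 0.12 rad and contact force between tray and tin_3 above 0.5 N and contact force between the fingers and tin_3 below 0.1 N)) or (((horizontal distance between tin_1_center and tray_hole0 below 0.012 m or horizontal distance between tin_1_center and tray_hole1 below 0.012 m or horizontal distance between tin_1_center and tray_hole2 below 0.012 m) and height (world z) of tin_1_center below 0.052 m and angle between tin_1_center's own z axis and vertical below 0.12 rad and contact force between tray and tin_1 above 0.5 N and contact force between the fingers and tin_1 below 0.1 N) and ((horizontal distance between tin_3_center and tray_hole0 below 0.012 m or horizontal distance between tin_3_center and tray_hole1 below 0.012 m or horizontal distance between tin_3_center and tray_hole2 below 0.012 m) and height (world z) of tin_3_center below 0.052 m and angle between tin_3_center's own z axis and vertical below 0.12 rad and contact force between tray and tin_3 above 0.5 N and contact force between the fingers and tin_3 below 0.1 N)) or (((horizontal distance between tin_1_center and tray_hole0 below 0.012 m or horizontal distance between tin_1_center and tray_hole1 below 0.012 m or horizontal distance between tin_1_center and tray_hole2 below 0.012 m) and height (world z) of tin_1_center below 0.052 m and angle between tin_1_center's own z axis and vertical below 0.12 rad and contact force between tray and tin_1 above 0.5 N and contact force between the fingers and tin_1 below 0.1 N) and ((horizontal distance between tin_2_center and tray_hole0 below 0.012 m or horizontal distance between tin_2_center and tray_hole1 below 0.012 m or horizontal distance between tin_2_center and tray_hole2 below 0.012 m) and height (world z) of tin_2_center below 0.052 m and angle between tin_2_center's own z axis and vertical below 0.12 rad and contact force between tray and tin_2 above 0.5 N and contact force between the fingers and tin_2 below 0.1 N)))), for 0.1 s.
At the end, for the whole second after the job is handed in: Two tins stand released in two pockets: upright (0.12 rad), centred within 12 mm, on the pocket floor, each bearing on the tray with 0.5 to 3.3 N (so light). The heaviest is held by the fingers alone, centre over 160 mm above the worktop, within 0.4 rad of upright, under 0.05 m/s ((((height (world z) of tin_1_center above 0.16 m and angle between tin_1_center's own z axis and vertical below 0.4 rad and contact force between the fingers and tin_1 above 2 N and linear speed of tin_1 below 0.05 m/s and contact force between each of tray, tin_2, tin_3, check_weight, parcel_rest and tin_1 below 0.05 N) and ((horizontal distance between tin_2_center and tray_hole0 below 0.012 m or horizontal distance between tin_2_center and tray_hole1 below 0.012 m or horizontal distance between tin_2_center and tray_hole2 below 0.012 m) and height (world z) of tin_2_center below 0.052 m and angle between tin_2_center's own z axis and vertical below 0.12 rad and contact force between tray and tin_2 above 0.5 N and contact force between the fingers and tin_2 below 0.1 N) and contact force between tray and tin_2 below 3.3 N and ((horizontal distance between tin_3_center and tray_hole0 below 0.012 m or horizontal distance between tin_3_center and tray_hole1 below 0.012 m or horizontal distance between tin_3_center and tray_hole2 below 0.012 m) and height (world z) of tin_3_center below 0.052 m and angle between tin_3_center's own z axis and vertical below 0.12 rad and contact force between tray and tin_3 above 0.5 N and contact force between the fingers and tin_3 below 0.1 N) and contact force between tray and tin_3 below 3.3 N) or ((height (world z) of tin_2_center above 0.16 m and angle between tin_2_center's own z axis and vertical below 0.4 rad and contact force between the fingers and tin_2 above 2 N and linear speed of tin_2 below 0.05 m/s and contact force between each of tray, tin_1, tin_3, check_weight, parcel_rest and tin_2 below 0.05 N) and ((horizontal distance between tin_1_center and tray_hole0 below 0.012 m or horizontal distance between tin_1_center and tray_hole1 below 0.012 m or horizontal distance between tin_1_center and tray_hole2 below 0.012 m) and height (world z) of tin_1_center below 0.052 m and angle between tin_1_center's own z axis and vertical below 0.12 rad and contact force between tray and tin_1 above 0.5 N and contact force between the fingers and tin_1 below 0.1 N) and contact force between tray and tin_1 below 3.3 N and ((horizontal distance between tin_3_center and tray_hole0 below 0.012 m or horizontal distance between tin_3_center and tray_hole1 below 0.012 m or horizontal distance between tin_3_center and tray_hole2 below 0.012 m) and height (world z) of tin_3_center below 0.052 m and angle between tin_3_center's own z axis and vertical below 0.12 rad and contact force between tray and tin_3 above 0.5 N and contact force between the fingers and tin_3 below 0.1 N) and contact force between tray and tin_3 below 3.3 N) or ((height (world z) of tin_3_center above 0.16 m and angle between tin_3_center's own z axis and vertical below 0.4 rad and contact force between the fingers and tin_3 above 2 N and linear speed of tin_3 below 0.05 m/s and contact force between each of tray, tin_1, tin_2, check_weight, parcel_rest and tin_3 below 0.05 N) and ((horizontal distance between tin_1_center and tray_hole0 below 0.012 m or horizontal distance between tin_1_center and tray_hole1 below 0.012 m or horizontal distance between tin_1_center and tray_hole2 below 0.012 m) and height (world z) of tin_1_center below 0.052 m and angle between tin_1_center's own z axis and vertical below 0.12 rad and contact force between tray and tin_1 above 0.5 N and contact force between the fingers and tin_1 below 0.1 N) and contact force between tray and tin_1 below 3.3 N and ((horizontal distance between tin_2_center and tray_hole0 below 0.012 m or horizontal distance between tin_2_center and tray_hole1 below 0.012 m or horizontal distance between tin_2_center and tray_hole2 below 0.012 m) and height (world z) of tin_2_center below 0.052 m and angle between tin_2_center's own z axis and vertical below 0.12 rad and contact force between tray and tin_2 above 0.5 N and contact force between the fingers and tin_2 below 0.1 N) and contact force between tray and tin_2 below 3.3 N))); the arm keeps its last pose, push and grip.
It fails at once if the brass check weight is disturbed (moved more than 40 mm) (distance of check_weight from where it was at the start of the episode above 0.04 m).
It fails at once if a tin is dropped (falls faster than 0.9 m/s, out of the fingers) ((linear speed of tin_1 above 0.9 m/s and contact force between the fingers and tin_1 below 0.1 N) or (linear speed of tin_2 above 0.9 m/s and contact force between the fingers and tin_2 below 0.1 N) or (linear speed of tin_3 above 0.9 m/s and contact force between the fingers and tin_3 below 0.1 N)).
It fails at once if a tin is knocked over (angle between any of tin_1_center, tin_2_center, tin_3_center's own z axis and vertical above 0.9 rad).
It also fails if it takes over 72 s, if anything falls off the work surface, if the arm or the gripper's body presses on something with over 40 N, if the wrist force passes 120 N, or if a joint passes its speed limit or range.

## Working session

There is one attempt and no reset: what is moved stays moved. The work goes in short steps, each a Python script; the robot and the scene stay as the last script left them, time stands still between calls to the robot, and variables do not carry over. Pictures are saved under pics/ and viewed, and the job is handed in when it is done.

```bash
ls; mkdir -p pics; python3 - <<'E'
from plant import robot
import cv2
for n in("scene","top"):
    cv2.imwrite(f"pics/{n}0.png",robot.grab_frame(n)); print(n,robot.get_calibration(n))
s=robot.observe(); print(s)
E
```

```text
pics
scene {'vertical_fov': 55.89504485382049, 'cx': 320.5567082967238, 'cy': 236.44012672471604, 'rvec': array([ 0.77790506, -2.4787681 ,  1.26422839]), 'tvec': array([0.38995109, 0.24832416, 0.93362487])}
top {'vertical_fov': 48.65800813378206, 'cx': 320.68449644007427, 'cy': 238.73753438247803, 'rvec': array([ 2.15960087, -2.17785022,  0.09804633]), 'tvec': array([-0.0454498 ,  0.50725206,  1.1541364 ])}
{'time': 0.1, 'q': array([-8.09425301e+01,  5.99750754e+00,  5.53071635e+00,  8.96049339e+01,
       -4.80707684e-05,  7.75281537e+01]), 'qvel': array([0.03776652, 0.0551275 , 0.09530195, 0.05604872, 0.06567218,
       0.0389322 ]), 'joint_torque': array([ 8.76894977e-03, -5.58204317e+01,  5.04723001e+01,  1.25996489e-02,
       -2.55138857e-04, -2.00316418e-05]), 'tool_pos': array([ 0.22017371, -0.55790697,  0.30316875]), 'tcp_rot': array([-1.79929957e+02, -1.54428024e-02,  2.15293067e+01]), 'ft_force': array([ 0.9701769 , -0.13140973,  0.24333163]), 'torque': array([-0.00791967, -0.0048473 ,  0.01321412]), 'gripper_width': 0.08548044536937154}
```

View pics/scene0.png

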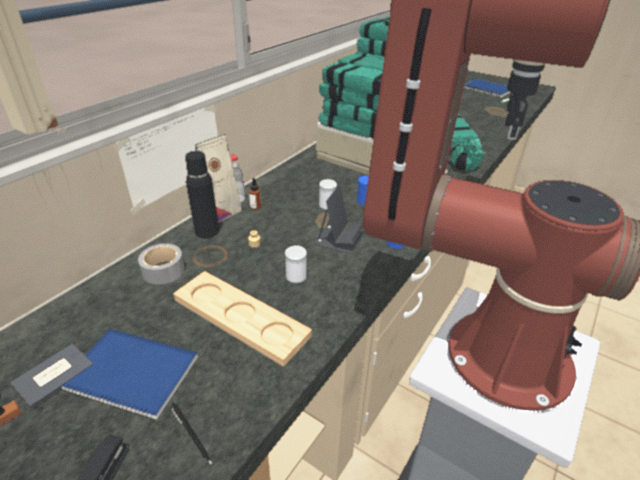

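View pics/top0.png

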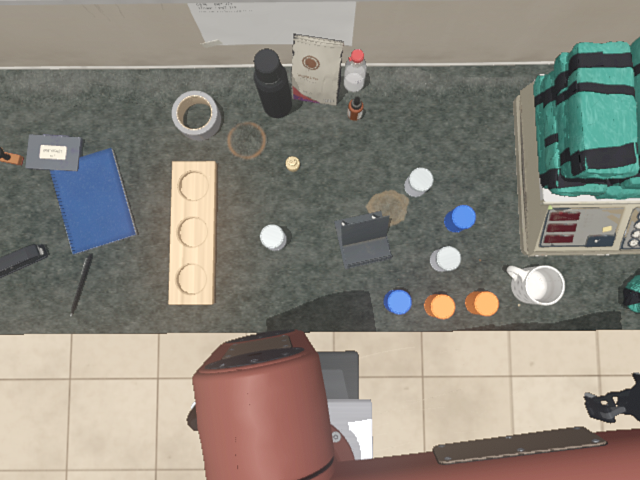

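The top view shows the tray with pockets at about (193,186), (192,233) and (191,279). White tins are at (273,237), (419,182) and (446,258), and the stand is at (365,238). Things that could be mistaken for a tin are blue (398,301) and (461,218), orange (440,306) and (482,303), the white mug (543,285) and the tape roll (196,114). The brass weight is at (292,163). By the description I choose the three white ones, and will check them in a crop.

```bash
python3 - <<'E'
import cv2
t=cv2.imread("pics/top0.png"); s=cv2.imread("pics/scene0.png")
cv2.imwrite("pics/c1.png",cv2.resize(t[150:320,240:510],None,fx=2.9,fy=2.9,interpolation=cv2.INTER_CUBIC))
cv2.imwrite("pics/c2.png",cv2.resize(t[150:315,140:300],None,fx=3.5,fy=3.5,interpolation=cv2.INTER_CUBIC))
cv2.imwrite("pics/c3.png",cv2.resize(s[160:370,160:420],None,fx=2.8,fy=2.8,interpolation=cv2.INTER_CUBIC))
E
```

```text
(no output)
```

View pics/c1.png

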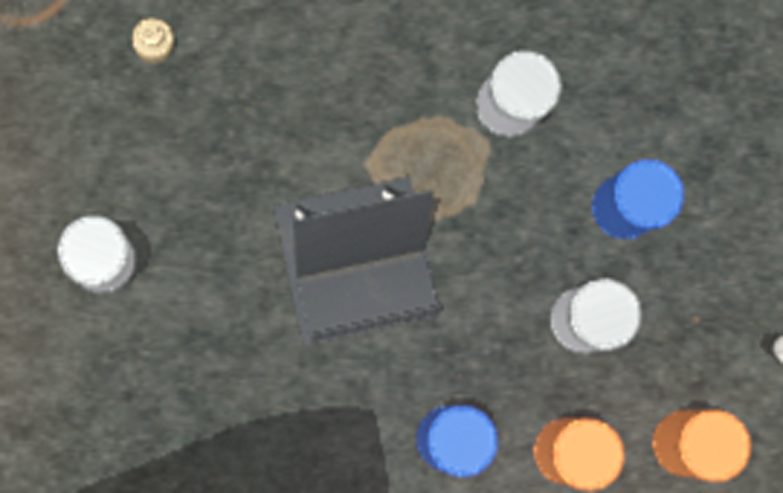

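View pics/c2.png

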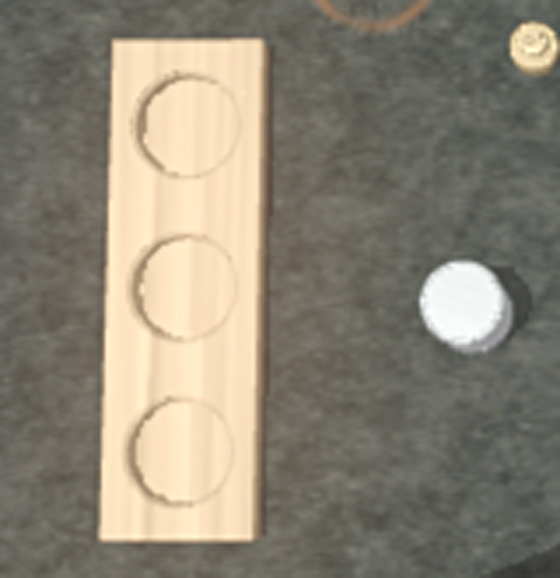

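View pics/c3.png

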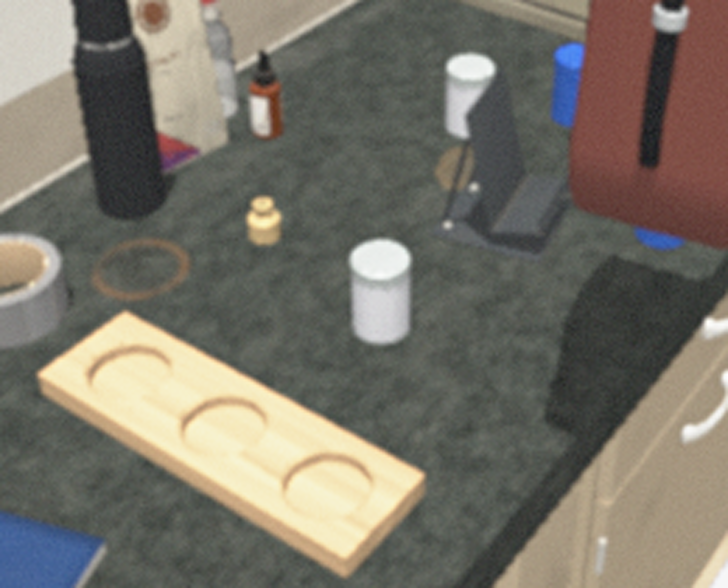

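The crops show white metal tins. Lid centres in the top view are at (272.2,236.6), (421,179.7) and (448.6,258.3). In the scene view, tin A's lid is at (295.7,252.1) and tin B's at (327.9,184.3). Tin C is hidden behind the arm.

```bash
cat > h.py <<'E'
import numpy as np, cv2
from plant import robot
def cam(n):
    c=robot.get_calibration(n); f=240/np.tan(np.radians(c["vertical_fov"]/2))
    K=np.array([[f,0,c["cx"]],[0,f,c["cy"]],[0,0,1]]); R=cv2.Rodrigues(c["rvec"])[0]
    return K,R,np.array(c["tvec"]).reshape(3,1)
def tri(pt,ps):
    P=[K@np.hstack([R,t]) for K,R,t in map(cam,("top","scene"))]
    X=cv2.triangulatePoints(P[0],P[1],np.array(pt,float).reshape(2,1),np.array(ps,float).reshape(2,1)); return (X[:3]/X[3]).ravel()
def onz(n,p,z):
    K,R,t=cam(n); d=R.T@np.linalg.inv(K)@np.array([p[0],p[1],1.]); o=(-R.T@t).ravel(); return o+d*(z-o[2])/d[2]
E
python3 - <<'E'
from h import *
np.set_printoptions(precision=4,suppress=True)
for nm,a,b,z in [("A",(272.2,236.6),(295.7,252.1),.076),("B",(421,179.7),(327.9,184.3),.076),("C",(448.6,258.3),None,.076),
 ("far",(193.7,185.7),(206.4,293.9),.022),("mid",(192.9,232),(240.4,312.9),.022),("near",(192,279.1),(277.1,333.9),.022)]:
    print(nm,onz("top",a,z), b and (onz("scene",b,z),tri(a,b)))
# tin bases / weight
print("wt",onz("top",(292.6,163.7),.04))
print("stand corners",[onz("top",(240+u/2.9,150+v/2.9),z) for u,v,z in [(295,222,.142),(435,195,.142),(312,340,0),(440,308,0.0),(278,208,0.),(405,180,0.)]])
for p in [(.5,0,.2)]: pass
for y in (0,90): 
  for nm,x in [("A",onz("top",(272.2,236.6),.076)),("B",onz("top",(421,179.7),.076)),("C",onz("top",(448.6,258.3),.076))]:
    for z in (.095,.30): print(nm,y,z,robot.ik([x[0],x[1],z],[180,0,y]))
E
```

```text
A [0.5073 0.0529 0.076 ] (array([0.5087, 0.0542, 0.076 ]), array([0.508 , 0.0534, 0.0756]))
B [ 0.6271 -0.266   0.076 ] (array([ 0.6261, -0.2615,  0.076 ]), array([ 0.6282, -0.2663,  0.073 ]))
C [ 0.458  -0.3198  0.076 ] None
far [0.6295 0.2351 0.022 ] (array([0.6238, 0.2425, 0.022 ]), array([0.6311, 0.237 , 0.0139]))
mid [0.5247 0.2353 0.022 ] (array([0.5199, 0.2421, 0.022 ]), array([0.5255, 0.2371, 0.0145]))
near [0.4199 0.2357 0.022 ] (array([0.4168, 0.2427, 0.022 ]), array([0.4204, 0.2377, 0.0148]))
wt [0.6734 0.0112 0.04  ]
stand corners [array([ 0.5196, -0.0927,  0.142 ]), array([ 0.5375, -0.1897,  0.142 ]), array([ 0.4441, -0.1097,  0.    ]), array([ 0.4682, -0.2096,  0.    ]), array([ 0.5478, -0.0844,  0.    ]), array([ 0.569 , -0.1843,  0.    ])]
A 0 0.095 [ -8.761   -5.6259 -27.9901  67.6358   0.     171.239 ]
A 0 0.3 [ -8.761   -9.8272 -10.301   89.5262   0.     171.239 ]
B 0 0.095 [-33.9563  23.5435   4.0355  70.492    0.     146.0437]
B 0 0.3 [-33.9563  20.7388  22.0247  91.2859   0.     146.0437]
C 0 0.095 [-48.3404   2.9486 -19.5438  67.5076   0.     131.6596]
C 0 0.3 [-48.3404  -1.3365  -2.3151  89.0214   0.     131.6596]
A 90 0.095 [ -8.761   -5.6259 -27.9901  67.6358   0.      81.239 ]
A 90 0.3 [ -8.761   -9.8272 -10.301   89.5262   0.      81.239 ]
B 90 0.095 [-33.9563  23.5435   4.0355  70.492    0.      56.0437]
B 90 0.3 [-33.9563  20.7388  22.0247  91.2859   0.      56.0437]
C 90 0.095 [-48.3404   2.9486 -19.5438  67.5076   0.      41.6596]
C 90 0.3 [-48.3404  -1.3365  -2.3151  89.0214   0.      41.6596]
```

```bash
cat >> h.py <<'E'
def ring(img,n,c,r,col,s,o):
    K,R,t=cam(n); a=np.linspace(0,2*np.pi,90)
    X=np.c_[c[0]+r*np.cos(a),c[1]+r*np.sin(a),np.full(90,c[2])]
    p=cv2.projectPoints(X,cv2.Rodrigues(R)[0],t,K,None)[0].reshape(-1,2)
    p=((p-o+.5)*s-.5).round().astype(int); cv2.polylines(img,[p],True,col,1)
E
python3 - <<'E'
from h import *
ims={"top":((140,150,300,310)),"scene":((160,225,330,370))}
out=[]
for n,(x0,y0,x1,y1) in ims.items():
    i=cv2.imread(f"pics/{n}0.png")[y0:y1,x0:x1]; s=4
    i=cv2.resize(i,None,fx=s,fy=s,interpolation=cv2.INTER_CUBIC)
    for x in(.6295,.5247,.4199): ring(i,n,(x,.2353,.022),.033,(0,0,255),s,(x0,y0))
    for z in (0,.076): ring(i,n,(.5076,.0532,z),.025,(0,0,255),s,(x0,y0))
    cv2.imwrite(f"pics/ov_{n}.png",i)
E
```

```text
(no output)
```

View pics/ov_top.png

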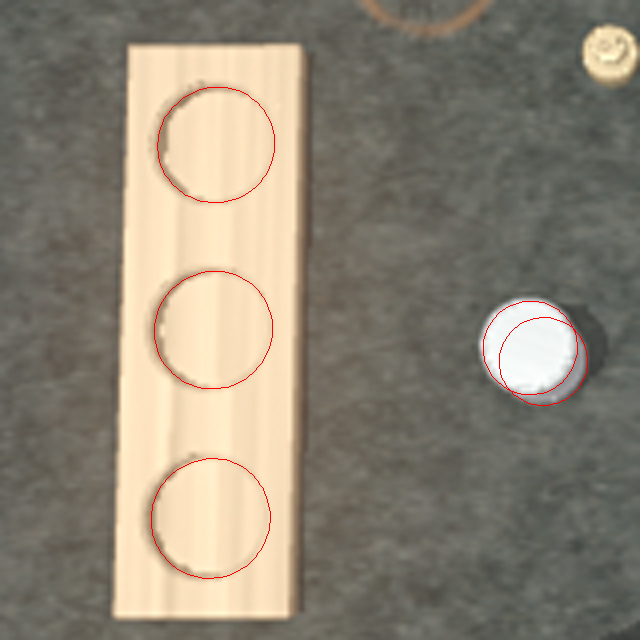

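View pics/ov_scene.png

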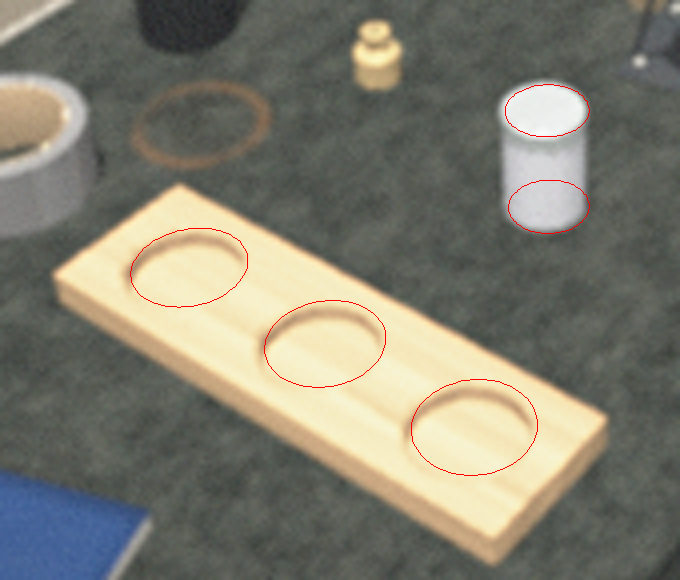

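The model rings fit both views to about 1 mm, so the tray y is about 0.236. I'll start with tin A, with the jaws along y.

```bash
cat >> h.py <<'E'
O=[180,0,180]
GZ=.054+.048
def heft():
    robot.pause(.3); return np.mean([robot.observe()["ft_force"] for _ in range(1)],axis=0)
def pick(x,y,lift=.30):
    robot.line_to([x,y,GZ],vel=.2); robot.set_gripper(.0)
    w=robot.observe()["gripper_width"]
    robot.line_to([x,y,lift],vel=.2); return w
E
python3 - <<'E'
from h import *
np.set_printoptions(precision=3,suppress=True)
robot.move_pose([.5076,.0532,.30],O); s=robot.observe(); print(s["time"],s["q"],s["tool_pos"])
for n in("scene","top"): cv2.imwrite(f"pics/{n}1.png",robot.grab_frame(n))
f0=heft(); 
w=pick(.5076,.0532); f1=heft(); s=robot.observe()
print(f0,f1,w,s["time"],s["tool_pos"],s["gripper_width"])
for n in("scene","top"): cv2.imwrite(f"pics/{n}2.png",robot.grab_frame(n))
a=np.hstack([cv2.resize(cv2.imread(f"pics/{n}.png"),(400,300)) for n in("scene1","top1")]);b=np.hstack([cv2.resize(cv2.imread(f"pics/{n}.png"),(400,300)) for n in("scene2","top2")])
cv2.imwrite("pics/m2.png",np.vstack([a,b]))
E
```

```text
2.5 [ -8.793  -9.754 -10.242  89.515  -0.008  -8.71 ] [0.508 0.053 0.3  ]
[ 0.227 -0.123 -0.726] [ 0.221  0.808 -1.472] 0.049248360069631875 5.9167 [0.507 0.053 0.299] 0.04935566868785902
```

View pics/m2.png

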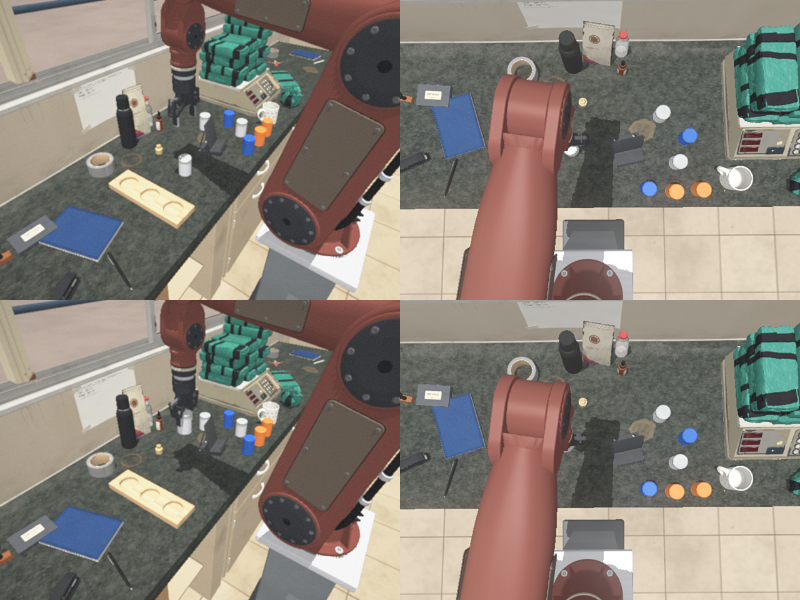

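Tin A is held, and tin C is now visible in scene1. A single force reading is too noisy (about 1 N), so I'll average several and triangulate C.

```bash
cat >> h.py <<'E'
def heft(n=25):
    robot.pause(.2); F=[];T=[]
    for _ in range(n):
        s=robot.observe(); F.append(s["ft_force"]);T.append(s["joint_torque"][:4]); robot.pause(.02)
    return np.mean(F,0),np.std(F,0),np.mean(T,0),np.std(T,0)
E
python3 - <<'E'
from h import *
np.set_printoptions(precision=3,suppress=True)
print(heft(), robot.observe()["time"])
i=cv2.imread("pics/scene1.png")[150:270,280:440]
cv2.imwrite("pics/c4.png",cv2.resize(i,None,fx=5,fy=5,interpolation=cv2.INTER_CUBIC))
E
```

```text
(array([-0.041,  0.186, -2.245]), array([0.454, 0.572, 0.563]), array([ -0.   , -42.774,  51.529,  -0.001]), array([0.001, 0.013, 0.015, 0.   ])) 6.6333
```

View pics/c4.png

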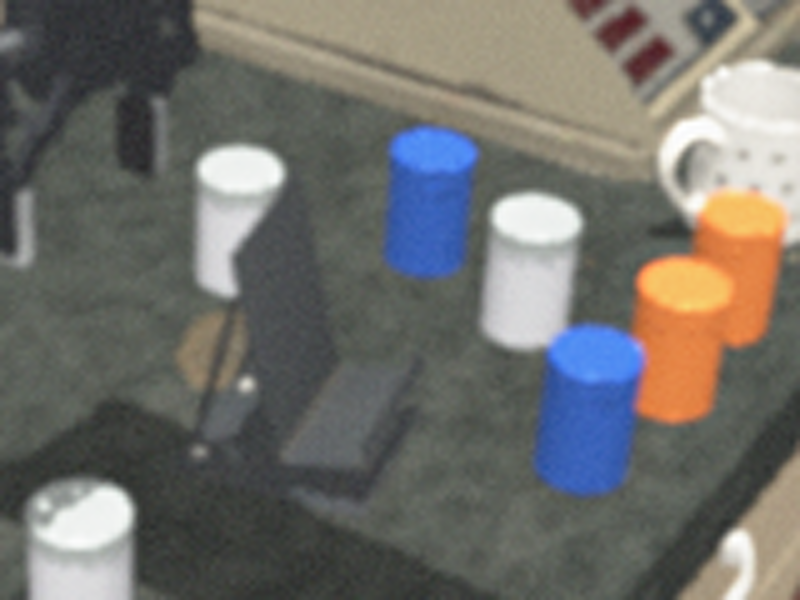

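Tin A reads 2.25 ± 0.1 N, so it is light. Tin C's lid in the scene view is at (387.2,194.0). Next I place A in the far pocket.

```bash
cat >> h.py <<'E'
def place(x,y):
    robot.move_pose([x,y,.30],O)
    robot.line_to([x,y,GZ+.007+.012],vel=.2)
    s0=robot.observe()
    hit=robot.line_to([x,y,GZ+.007-.004],vel=.03,guard=4)
    p=robot.observe()["tool_pos"]
    robot.set_gripper(.085)
    robot.line_to([x,y,.30],vel=.25)
    return hit,p
E
python3 - <<'E'
from h import *
np.set_printoptions(precision=4,suppress=True)
print("C",tri((448.6,258.3),(387.2,194)), "B",tri((421,179.7),(328,184.2)))
print(place(.629,.236),robot.observe()["time"])
robot.move_pose([.458,-.319,.30],O); s=robot.observe(); print(s["time"],s["tool_pos"])
for n in("scene","top"): cv2.imwrite(f"pics/{n}3.png",robot.grab_frame(n))
f=heft();print(f[0],f[2])
i=cv2.imread("pics/scene3.png")[215:365,160:360]
cv2.imwrite("pics/c5.png",cv2.resize(i,None,fx=4,fy=4,interpolation=cv2.INTER_CUBIC))
E
```

```text
C [ 0.4584 -0.3203  0.0731] B [ 0.628  -0.2663  0.0734]
(True, array([0.6296, 0.2362, 0.1102])) 10.3583
12.4417 [ 0.4585 -0.3184  0.3   ]
[ 0.0193 -0.0492 -0.0768] [  0.0658 -49.1627  50.4166   0.0022]
```

View pics/c5.png

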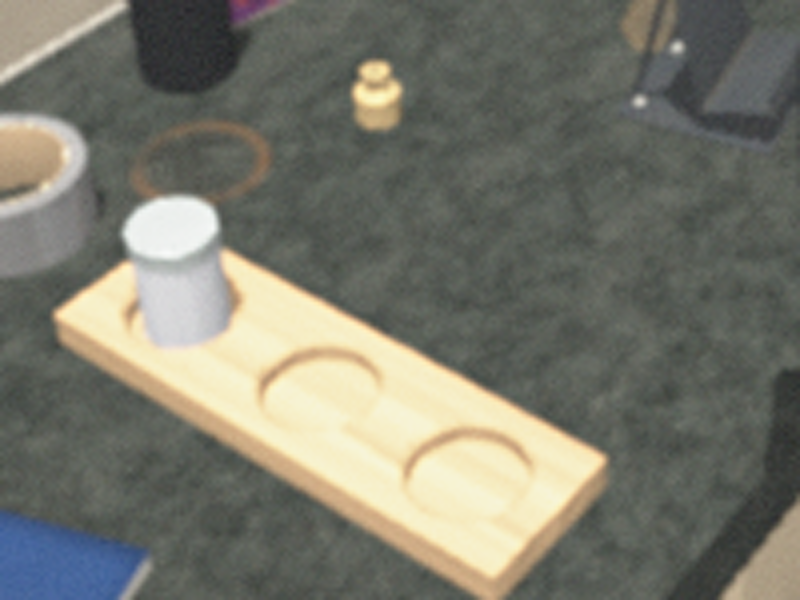

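View pics/top3.png

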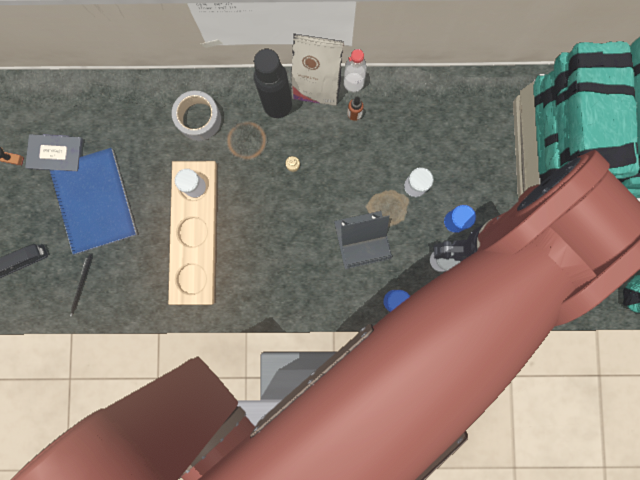

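Tin A stands in the far pocket. I'll check its seating with model rings.

```bash
python3 - <<'E'
from h import *
o=[]
for n,(x0,y0,x1,y1) in {"top":((155,150,235,225)),"scene":((170,245,250,320))}.items():
    i=cv2.imread(f"pics/{n}3.png")[y0:y1,x0:x1]; s=5
    i=cv2.resize(i,None,fx=s,fy=s,interpolation=cv2.INTER_CUBIC)
    for z in (.007,.083): ring(i,n,(.6295,.236,z),.025,(0,0,255),s,(x0,y0))
    o.append(i)
cv2.imwrite("pics/ov3.png",np.hstack(o))
E
```

```text
(no output)
```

View pics/ov3.png

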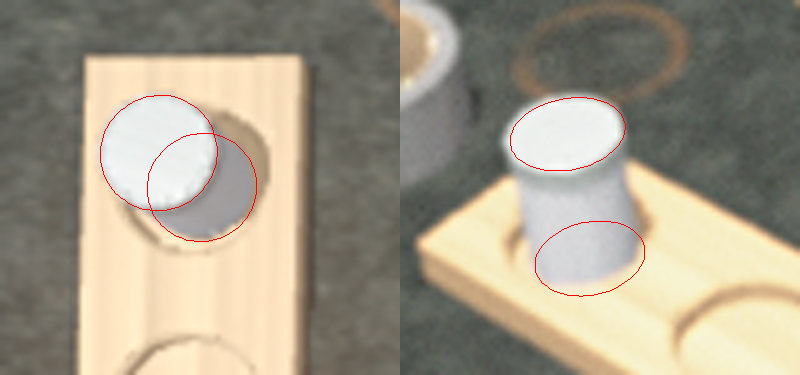

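Tin A is seated upright and centred, matching the model in both views. Next is tin C, with the arm already above it.

```bash
python3 - <<'E'
from h import *
np.set_printoptions(precision=3,suppress=True)
robot.set_gripper(.085)
w=pick(.458,-.319); f=heft(); print(w,f[0],f[1],f[2]); s=robot.observe(); print(s["time"],s["gripper_width"])
for n in("scene","top"): cv2.imwrite(f"pics/{n}4.png",robot.grab_frame(n))
cv2.imwrite("pics/m4.png",np.hstack([cv2.resize(cv2.imread(f"pics/{n}4.png"),(400,300)) for n in("scene","top")]))
E
```

```text
0.049367319931611114 [ 0.085 -0.012 -5.096] [0.529 0.526 0.526] [ -0.002 -51.791  53.057   0.004]
16.7 0.04961417730355434
```

View pics/m4.png

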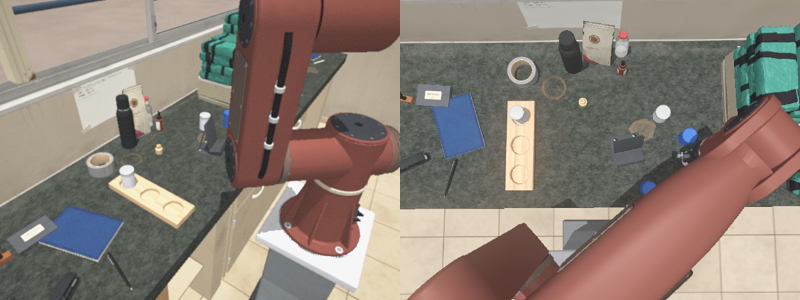

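Tin C reads 5.1 N, about 0.52 kg, so it is the heavy one. I set it back on the same spot, then fetch B and weigh it.

```bash
python3 - <<'E'
from h import *
np.set_printoptions(precision=3,suppress=True)
x,y=.458,-.319
robot.line_to([x,y,GZ+.012],vel=.2)
h=robot.line_to([x,y,GZ-.003],vel=.03,guard=5); print(h,robot.observe()["tool_pos"])
robot.set_gripper(.085); robot.line_to([x,y,.30],vel=.2)
robot.move_pose([.628,-.2655,.30],O); robot.pause(.2); f0=heft()
print(robot.observe()["time"])
i=cv2.imwrite("pics/scene5.png",robot.grab_frame("scene")); cv2.imwrite("pics/top5.png",robot.grab_frame("top"))
w=pick(.628,-.2655); f=heft(); print(w,f0[0],f[0],robot.observe()["time"])
E
```

```text
True [ 0.458 -0.319  0.103]
21.4583
0.04889272649291667 [ 0.216  0.063 -0.009] [-0.008 -0.081 -1.957] 24.8917
```

View pics/top5.png

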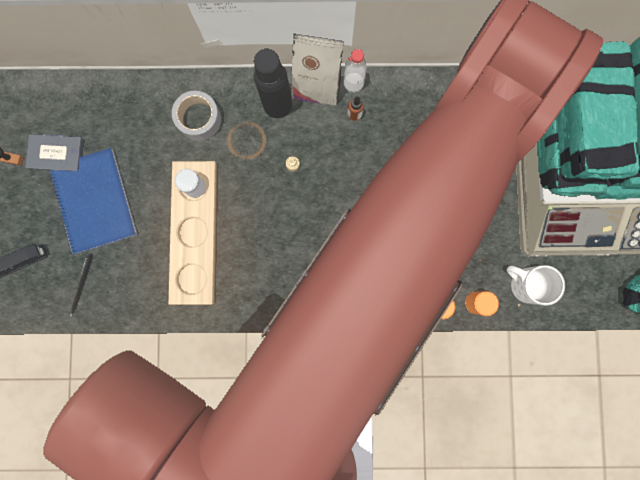

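Tin B reads 1.96 N, so it is light. It goes into the near pocket.

```bash
python3 - <<'E'
from h import *
np.set_printoptions(precision=4,suppress=True)
print(place(.4205,.2365),robot.observe()["time"])
robot.move_pose([.458,-.319,.30],O); print(robot.observe()["time"])
for n in("scene","top"): cv2.imwrite(f"pics/{n}6.png",robot.grab_frame(n))
o=[]
for n,(x0,y0,x1,y1) in {"top":((155,150,235,310)),"scene":((180,225,320,365))}.items():
    i=cv2.imread(f"pics/{n}6.png")[y0:y1,x0:x1]; s=600/(y1-y0)/1.5
    i=cv2.resize(i,None,fx=s,fy=s,interpolation=cv2.INTER_CUBIC)
    for X in(.6295,.4200):
     for z in (.007,.083): ring(i,n,(X,.236,z),.025,(0,0,255),s,(x0,y0))
    o.append(i)
o.append(cv2.resize(cv2.imread("pics/top6.png")[150:330,370:510],(311,400)))
cv2.imwrite("pics/ov6.png",cv2.resize(np.hstack(o),(790,345)))
E
```

```text
(True, array([0.4211, 0.2366, 0.1102])) 29.675
31.6833
```

View pics/ov6.png

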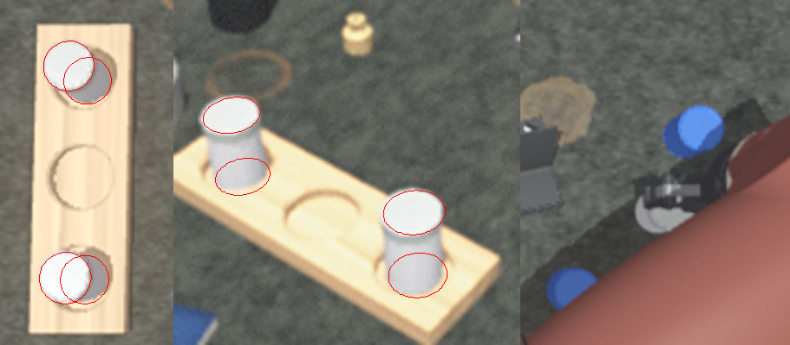

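Both light tins are seated upright and centred, and the check weight is in its place. I pick up the heavy tin C again.

```bash
python3 - <<'E'
from h import *
np.set_printoptions(precision=3,suppress=True)
w=pick(.458,-.319,.32); robot.pause(.5); f=heft(); s=robot.observe()
print(w,f[0],s["time"],s["tool_pos"],s["gripper_width"],abs(s["qvel"]).max())
for n in("scene","top"): cv2.imwrite(f"pics/{n}7.png",robot.grab_frame(n))
cv2.imwrite("pics/m7.png",np.hstack([cv2.resize(cv2.imread(f"pics/{n}7.png"),(400,300)) for n in("scene","top")]))
E
```

```text
0.049200282198218176 [ 0.031 -0.066 -4.959] 35.7083 [ 0.458 -0.319  0.32 ] 0.04960929689882796 0.08216878407236751
```

View pics/m7.png

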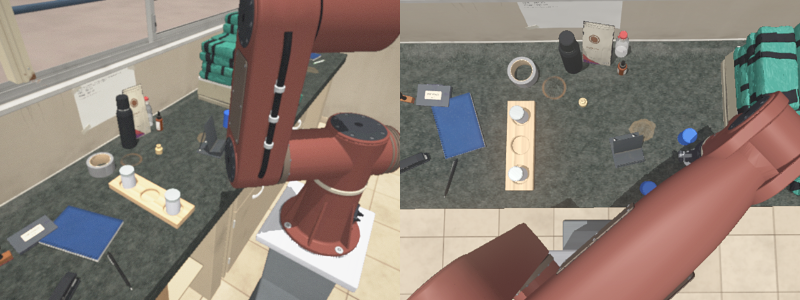

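```bash
python3 -c "
from plant import robot
robot.job_done()"
```

```text
the job is handed in; nothing more can be done
```

I found the heavy tin and handed the job in at about 36 s of the 72 s allowed. The robot gives no verdict.

- **Weights:** The tin left of the stand read 2.25 N and the one beyond the stand 1.96 N, so both are light. The tin between the blue and orange look-alikes read 5.1 N, so it is the heavy one.
- **Light tins:** They stand in the far and near pockets. Model outlines matched both in the top and scene views: centred within a couple of mm, upright and on the pocket floor.
- **Heavy tin:** I set it back on its spot while placing the second light one, then picked it up again. At hand-in it was held still, with its base computed at about 0.22 m above the worktop. The force reading was 4.96 N and the finger opening 49.6 mm.
- **Check weight and look-alikes:** The check weight looked unmoved in the last pictures, and I never touched the look-alikes.

**Checks that fell short:**
- The first single force readings were too noisy (about 1 N), so I averaged 25 instead.
- My first scene-view readings of the pocket rims put them 7–8 mm too low. The model outlines resolved that.
- The arm hid the held tin in the last pictures, so its uprightness rests on the grip and force readings.

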